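# Shut the gauged air line in the bench service box

## Task

Push the sliding cover of the low metal service box aside along the box, away from the valve whose pipe carries the round dial gauge behind the box, until that valve lies uncovered. Then push that valve's lever handle fully shut: a quarter turn clockwise seen from above, to its stop, square across its pipe. It is all pushing with the fingertips, nothing needs gripping or lifting: leave the other valve, the wash bottle, the mortar and the small metal case as they are.

Things in the scene. Friction and masses are not known exactly. Their poses are not given: they have to be found in the camera images.
- service_box: Grey open-topped metal box fixed to the bench, 190 mm (its x) by 310 mm (its y) by 65 mm high, walls and floor 5 mm. Origin at the centre of its underside; z up, x away from the robot (turned up to 0.3 rad either way). Two valves stand in it 70 mm either side of its centre along y; their pipes run out through its +x wall.
- cover_plate (a joint): Aluminium cover on captive runners: 190 (x) by 310 (y) by 20 mm thick, underside 66 mm, top 86 mm above the bench, as long as the box, so it hides both valves at first. Value in m along the box's y: 0 centred on the box, stops at +0.155 and -0.155. Starts within 0.015 of 0. It cannot lift off, stays where left, slides at 3 to 5 N; can be pushed on its flat end faces.
- cover_centre (a point): Centre of the cover's top face, 86 mm above the bench; axes as the box.
- gauge_valve_spindle (a point): Top of the turning axis of the valve to shut, 56 mm above the bench, 70 mm from the box's centre along its +y or -y (varies); axes as the box. Its brass pipe leaves the box at +x and carries a round dial gauge facing up, 62 mm across, top 74 mm above the bench, 150 mm in +x of the axis; the pipe ends 215 mm in +x of it. The two valves are otherwise alike.
- gauge_valve_lever (a joint): Angle of its lever, rad, growing clockwise from above: 0 open, pointing from the spindle to the box's -x, in line with the pipe; 1.571 shut against a stop, pointing to the box's +y. Starts at 0 to 0.35. Steel bar 14 mm wide, 40 to 56 mm above the bench, its end 65 mm from the axis; the valve body under it reaches 18 mm in -x of the axis. Stays where left; about 0.12 Nm turns it.
- gauge_valve_tip (a point): On the top of that lever's centre line, 60 mm from the spindle axis, 56 mm above the bench.
- plain_valve_lever (a joint): The same for the other valve (no gauge on its pipe); it must stay as it is.
- plain_valve_tip (a point): On the top of the other valve's lever, 60 mm from its spindle axis, 56 mm above the bench.
- wash_bottle: Loose white plastic wash bottle, 70 mm across, 190 mm high, standing behind the box (about 160 mm in +x of its centre) near its -y end. Origin at the centre of its underside. Bystander.
- mortar: Loose white porcelain mortar with its pestle, 106 mm across, 78 mm high, standing in front of the box (-x) beyond one end. Origin at the centre of its underside. Bystander.
- weight_box: Loose small metal case, 60 by 90 by 38 mm, standing in front of the box (-x) beyond the other end. Origin at the centre of its underside. Bystander.

How it is judged (in metres and radians):
On the way, in this order (a step that is already met when the one before it is completed fails the run):
1. the cover is pushed aside so that the gauge valve lies uncovered while still open (horizontal distance between cover_centre and gauge_valve_spindle above 0.165 m and value of joint gauge_valve_lever below 1.2 rad), for 0.1 s.
2. the gauge valve's lever is pushed shut (value of joint gauge_valve_lever above 1.45 rad), for 0.2 s.
At the end, for the whole second after the job is handed in: The gauge valve's lever is within 0.12 rad of its shut stop and at rest, the cover's centre is more than 165 mm from that valve's spindle (the cover is slid about 95 mm or more away from it), and the other valve's lever is where it was (15 mm at its end) (value of joint gauge_valve_lever above 1.45 rad and velocity of joint gauge_valve_lever between -0.05 and 0.05 rad/s and horizontal distance between cover_centre and gauge_valve_spindle above 0.165 m and distance of plain_valve_tip from where it was at the start of the episode below 0.015 m); the robot touches nothing.
It fails at once if the other valve is turned (its lever end moves more than 15 mm) (distance of plain_valve_tip from where it was at the start of the episode above 0.015 m).
It fails at once if a bystander is lifted, carried, shoved more than 30 mm or knocked over (distance of any of wash_bottle, mortar, weight_box from where it was at the start of the episode above 0.03 m or angle between any of wash_bottle, mortar, weight_box's own z axis and vertical above 0.5 rad).
It also fails if it takes over 42 s, if anything falls off the work surface, if the arm or the gripper's body presses on something with over 40 N, if the wrist force passes 120 N, or if a joint passes its speed limit or range.

## Robot

A 6-joint arm with a two-finger parallel gripper is mounted at the origin on the work surface. World frame = base frame: x ahead of the robot, y to its left, z up, the work surface at z = 0. Lengths are in mm, angles in rad, forces in N, time in s.
With the tool pointing down it reaches from about 400 to 925 mm from the base axis. Payload 12.5 kg.
Tool frame: the origin (TCP) lies at the centre of the arm's flange, where the gripper is bolted on; the fingertips stand 190 mm ahead of it and the grasp point (between the pads) lies 171 mm ahead of it; z points along the fingers, y is the line along which they close (so a half turn about z gives the same grasp; the last joint's range is limited). The gripper opens to 95 mm and grips with 3 to 60 N. Pads are 20 mm wide; open, the fingers measure 119 mm over their backs; the gripper's body (75 mm by 180 mm) begins 59 mm behind the grasp point.
Start: joints at [1.215, 0.491, 1.559, -0, 1.092, -0.106], TCP at [154.482, 605.607, 404.761] pointing down, gripper open.
Joint ranges: [-3.1, 3.1], [-0.84, 2.19], [0.05, 2.79], [-1.13, 4.28], [0.06, 2.93], [-2.69, 2.69]. Speed limits (rad/s): [2.22, 2.22, 2.79, 3.14, 3.14, 3.14].

## Interface

Orientations are given as [roll, pitch, yaw] about the fixed x, y, z axes, in that order (R = Rz(yaw) Ry(pitch) Rx(roll)).
In Python, from cell import env, read_camera, search_frame, cut_out gives the robot as it stands. The module is installed in compiled form; this text tells all that it offers.
- The arm moves only by the tool move_arm, never from a script. Its argument "commands" is a list of rows, each a list of 3 entries, a list of its own where there are three numbers: the shift along the world's x, y, z normalised to -1 to 1, where 1 is 0.03 m, then the turn about the world's z normalised to -1 to 1, where 1 is 0.08 rad, then the opening, from -1 (shut) to 1 (fully open), so that 0 is half open. A call has 1 to 20 rows; each row shifts and turns the commanded pose from where the row before left it; what a row does not reach is not made up. A row lasts 1/12 s, in which the tool goes at most 41.7 mm and 7.16 degrees, less where a joint would pass 70% of its speed; a pose out of reach is approached as far as the arm can. A call with a number of a shift or a turn outside -1 to 1 is refused whole. A call with a gripper value outside its range is refused whole. The fingers move at their own pace and stop on an object; the grip force is fixed at half the most. Time passes only in rows, so rows that do not move let the fingers close. It gives the time, the measured TCP pose, the force, the opening and the grip force at its end, in the units of the state.
- env.state(): the state, without advancing time (a new reading comes with each control period).
- read_camera(name): name is "side" or "top" or "wrist"; returns a dict with "image" (420x560x3 uint8, red, green, blue), "fx", "fy", "cx", "cy" (pixels), "rvec" (rotation vector, rad) and "tvec" (3), from world to camera coordinates, as OpenCV has them. Camera axes: x right, y down, z forward; pixel columns grow to the right and rows downward; lengths in mm; the calibration is good to about 2 mm. A picture is of the moment at which its call begins. There is no depth.
- env.job_done(): hands the job in; it is judged then, once.
Trained networks look in a picture, given as the dict that the camera call returned (one of the last four; its "shot" number tells which), for a name from the list of things; names that differ only in an ending like _2 or _b are one class to them, and where a whole thing is asked for, a point or a joint stands for the part that bears it (a point fixed in the world has none). Each returns a list of dicts, best first, with "confidence" (0 to 1); they miss things now and then, are a little off and sometimes report something else, mostly with a low value. They report only what shows in the picture. A call takes as long as a camera call.
- search_frame(thing, picture): "at" ([column, row] in pixels, amid what is visible of it).
- cut_out(thing, picture): "region" (420x560 bool, what is visible of it) and "at" ([column, row] in pixels, amid what is visible of it).
The state is a dict: "t": time; "joints": joint angles; "qvel": joint speeds; "tau": joint torques, N m; "eef_pos": TCP position; "tcp_rot": TCP orientation; "ft_force": force on the tool from outside, world axes, zero at the start; "moment": the same for the moment, N m; "opening": opening from 0.0 (shut) to 1.0 (fully open); "grip_force": force on a finger pad.
Only numpy, scipy, OpenCV 4.12 (cv2) and the standard library are available. Lean on these libraries where they do the work, as an engineer would, in place of code of your own. Each camera call takes 0.05 s, during which the arm holds its last target. There are 200 camera calls.

## Working session

There is one attempt and no reset: what is moved stays moved. The work goes in short steps, Python scripts to look and compute and a tool call to move; the robot and the scene stay as the last step left them, time stands still between calls to the robot, and variables do not carry over. Pictures are saved under pics/ and viewed, at most 10 in all, crops included, and the job is handed in when it is done.

Besides the shell and the picture viewer there is one more tool, called after "Emit:" as name([rows], argument=value, ...), one row to a line, values as JSON. move_arm: Moves the arm, as the interface text tells. Its arguments: {"type":"object","properties":{"commands":{"type":"array","items":{"type":"array"}}},"required":["commands"]}

```bash
mkdir -p pics && cat > h.py <<'E'
import numpy as np, cv2
from cell import env, read_camera, search_frame, cut_out
def ray(p,uv,z):
    K=np.array([[p["fx"],0,p["cx"]],[0,p["fy"],p["cy"]],[0,0,1.]])
    R=cv2.Rodrigues(np.array(p["rvec"],float))[0];t=np.array(p["tvec"],float).ravel()
    c=-R.T@t; d=R.T@np.linalg.inv(K)@np.array([uv[0],uv[1],1.])
    return c+d*(z-c[2])/d[2]
def save(p,n): cv2.imwrite(f"pics/{n}.png",cv2.cvtColor(p["image"],cv2.COLOR_RGB2BGR))
E
python3 - <<'E'
from h import *
p=read_camera("top");save(p,"top1")
for n,z in [("cover_centre",86),("service_box",65),("gauge_valve_spindle",74),("wash_bottle",100),("mortar",60),("weight_box",38)]:
    for r in cut_out(n,p)[:2]:
        print(n,round(r["confidence"],2),np.round(r["at"]),ray(p,r["at"],z).round())
        if n=="cover_centre":
            c=max(cv2.findContours(r["region"].astype(np.uint8),0,2)[0],key=cv2.contourArea)
            w=np.array([ray(p,q[0],86)[:2] for q in c],np.float32);print(cv2.minAreaRect(w),cv2.boxPoints(cv2.minAreaRect(w)))
print(env.state()["t"],env.state()["tcp_rot"])
s=read_camera("side");save(s,"side1")
E
```

```text
cover_centre 0.89 [311. 198.] [559. -76.  86.]
((558.5057983398438, -72.46263122558594), (198.7315216064453, 309.5474548339844), 3.0388169288635254) [[ 451.0748     76.825836]
 [ 467.4847   -232.28635 ]
 [ 665.93677  -221.7511  ]
 [ 649.52686    87.361084]]
gauge_valve_spindle 0.62 [338. 131.] [ 714. -142.   74.]
wash_bottle 0.6 [402. 124.] [ 721. -279.  100.]
mortar 0.73 [442. 263.] [ 414. -365.   60.]
weight_box 0.83 [203. 286.] [367. 168.  38.]
0.35 [-3.14145035e+00 -4.98144306e-05  2.89179845e+00]
```

View pics/top1.png

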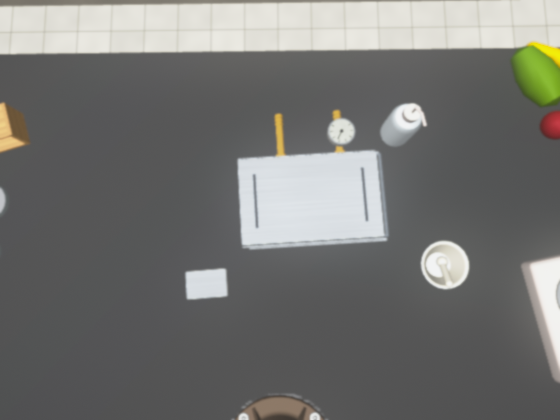

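The cover spans about (451..667, -232..87) with box yaw about 0.05. The gauge, at pixel (341,131), is on the -y side, so the cover has to go to +y. I'll close the fingers and approach the -y end.

Emit:
move_arm([
  [[0.82,-0.72,0],0.27,-1],
  [[0.82,-0.72,0],0.27,-1],
  [[0.82,-0.72,0],0.27,-1],
  [[0.82,-0.72,0],0.27,-1],
  [[0.82,-0.72,0],0.27,-1],
  [[0.82,-0.72,0],0.27,-1],
  [[0.82,-0.72,0],0.27,-1],
  [[0.82,-0.72,0],0.27,-1],
  [[0.82,-0.72,0],0.27,-1],
  [[0.82,-0.72,0],0.27,-1],
  [[0.82,-0.72,0],0.27,-1],
  [[0.82,-0.72,0],0.27,-1],
  [[0.82,-0.72,0],0.27,-1],
  [[0.82,-0.72,0],0.27,-1],
])

```text
t: 1.57
eef_pos: [499.9, 301.9, 404.9]
tcp_rot: [3.141, 0.0, -3.088]
ft_force: [0.7, -0.2, -1.0]
opening: 0.08
grip_force: 0.0
```

Emit:
move_arm([
  [[0.08,-0.96,0],0,-1],
  [[0.08,-0.96,0],0,-1],
  [[0.08,-0.96,0],0,-1],
  [[0.08,-0.96,0],0,-1],
  [[0.08,-0.96,0],0,-1],
  [[0.08,-0.96,0],0,-1],
  [[0.08,-0.96,0],0,-1],
  [[0.08,-0.96,0],0,-1],
  [[0.08,-0.96,0],0,-1],
  [[0.08,-0.96,0],0,-1],
  [[0.08,-0.96,0],0,-1],
  [[0.08,-0.96,0],0,-1],
  [[0.08,-0.96,0],0,-1],
  [[0.08,-0.96,0],0,-1],
  [[0.08,-0.96,0],0,-1],
  [[0.08,-0.96,0],0,-1],
  [[0.08,-0.96,0],0,-1],
  [[0.08,-0.96,0],0,-1],
  [[0.08,-0.96,0],0,-1],
  [[0.08,-0.96,0],0,-1],
])

```text
t: 3.23
eef_pos: [546.8, -274.3, 404.8]
tcp_rot: [3.142, 0.0, -3.089]
ft_force: [0.8, -0.2, 0.1]
opening: 0.002
grip_force: 0.0
```

Emit:
move_arm([
  [[0,0,-0.8],0,-1],
  [[0,0,-0.8],0,-1],
  [[0,0,-0.8],0,-1],
  [[0,0,-0.8],0,-1],
  [[0,0,-0.8],0,-1],
  [[0,0,-0.77],0,-1],
  [[0,0,0],0,-1],
])

```text
t: 3.82
eef_pos: [546.2, -272.4, 257.7]
tcp_rot: [3.138, -0.005, -3.089]
ft_force: [-0.8, 0.5, -0.0]
opening: 0.006
grip_force: 0.0
```

```bash
python3 -c "
from h import *
save(read_camera('side'),'side2')"
```

```text
(no output)
```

View pics/side2.png

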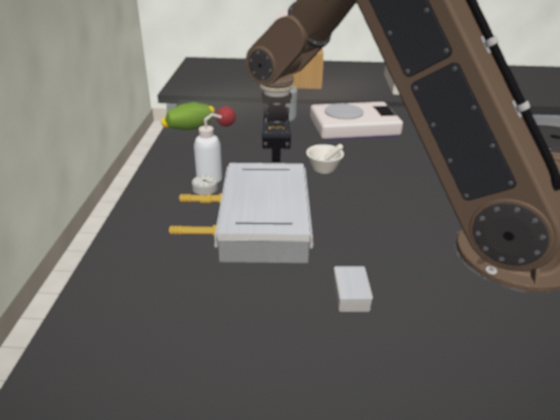

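The fingertips stand behind the cover's far end at (277,155), clear of the bottle (208,160) and the mortar (325,158). I'll push now.

Emit:
move_arm([
  [[0,0.4,0],0,-1],
  [[0,0.4,0],0,-1],
  [[-0.02,0.4,0],0,-1],
  [[-0.02,0.4,0],0,-1],
  [[-0.02,0.4,0],0,-1],
  [[-0.02,0.4,0],0,-1],
  [[-0.02,0.4,0],0,-1],
  [[-0.02,0.4,0],0,-1],
  [[-0.02,0.4,0],0,-1],
  [[-0.02,0.4,0],0,-1],
  [[-0.02,0.4,0],0,-1],
  [[-0.02,0.4,0],0,-1],
])

```text
t: 4.87
eef_pos: [540.8, -127.6, 261.6]
tcp_rot: [3.141, -0.0, -3.089]
ft_force: [1.4, -4.4, 3.1]
opening: 0.005
grip_force: 2.1
```

Emit:
move_arm([
  [[-0.01,0.25,0],0,-1],
  [[-0.01,0.25,0],0,-1],
  [[-0.01,0.25,0],0,-1],
  [[0,0.2,0],0,-1],
  [[0,0,0],0,-1],
])

```text
t: 5.28
eef_pos: [539.8, -99.2, 261.4]
tcp_rot: [3.141, -0.001, -3.088]
ft_force: [0.6, -0.5, -0.8]
opening: 0.003
grip_force: 0.0
```

Emit:
move_arm([
  [[0,0.15,0],0,-1],
  [[0,0.15,0],0,-1],
  [[0,0,0],0,-1],
])

```text
t: 5.53
eef_pos: [539.8, -93.7, 261.5]
tcp_rot: [-3.137, -0.001, -3.087]
ft_force: [-8.1, -30.6, -1.9]
opening: 0.004
grip_force: 15.3
```

Cover is at its stop. I'll back off, raise, and look.

Emit:
move_arm([
  [[0,-0.5,0],0,-1],
  [[0,-0.5,0.5],0,-1],
  [[-0.6,-0.3,0.9],0,-1],
  [[-0.8,0,0.9],0,-1],
  [[-0.8,0,0.9],0,-1],
  [[-0.8,0,0.9],0,-1],
  [[-0.8,0,0],0,-1],
  [[0,0,0],0,-1],
])

```text
t: 6.2
eef_pos: [422.9, -129.7, 385.8]
tcp_rot: [3.142, 0.001, -3.09]
ft_force: [0.9, -1.1, 0.7]
opening: 0.008
grip_force: 0.0
```

```bash
python3 - <<'E'
from h import *
ps=[]
for v in ("top","wrist"):
    p=read_camera(v);ps.append(cv2.cvtColor(p["image"],cv2.COLOR_RGB2BGR))
    for n,z in [("cover_centre",86),("gauge_valve_spindle",56),("gauge_valve_tip",56),("gauge_valve_lever",50)]:
        for r in search_frame(n,p)[:2]: print(v,n,round(r["confidence"],2),np.round(r["at"]),ray(p,r["at"],z).round())
a=cv2.resize(ps[0][90:290,200:460],(800,600),interpolation=2)
cv2.imwrite("pics/t3.png",a);cv2.imwrite("pics/w3.png",ps[1])
E
```

```text
top cover_centre 0.95 [245. 204.] [547.  68.  86.]
top gauge_valve_spindle 0.96 [340. 139.] [ 700. -147.   56.]
top gauge_valve_lever 0.63 [205. 285.] [371. 161.  50.]
top gauge_valve_lever 0.58 [347. 201.] [ 556. -160.   50.]
wrist cover_centre 0.81 [453. 275.] [480.  17.  86.]
```

View pics/t3.png

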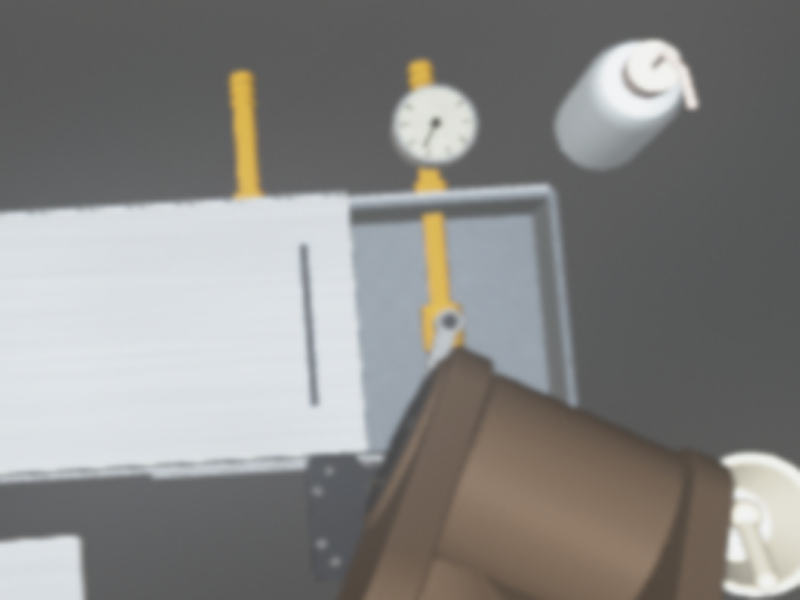

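View pics/w3.png

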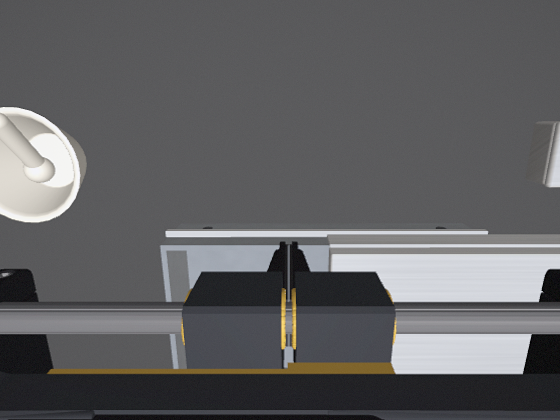

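```bash
python3 - <<'E'
from h import *
p=read_camera("top")
for n,u,z in [("spindle",(449,320),56),("lev",(438,362),56),("gauge",(435,123),74),("coveredge1",(350,195),86),("coveredge2",(368,452),86),("boxcorner",(551,187),65)]:
    q=(200+u[0]*260/800,90+u[1]/3); print(n,ray(p,q,z).round())
E
```

```text
spindle [ 565. -158.   56.]
lev [ 533. -149.   56.]
gauge [ 714. -149.   74.]
coveredge1 [656. -84.  86.]
coveredge2 [465. -93.  86.]
boxcorner [ 665. -235.   65.]
```

Spindle is at about (565,-158), and the lever stands at about 0.32 rad. I'll lower the fingers on its -y side.

Emit:
move_arm([
  [[0.75,-0.42,0],0,-1],
  [[0.75,-0.42,0],0,-1],
  [[0.75,-0.42,0],0,-1],
  [[0.75,-0.42,0],0,-1],
  [[0,0,-0.8],0,-1],
  [[0,0,-0.8],0,-1],
  [[0,0,-0.8],0,-1],
  [[0,0,-0.8],0,-1],
  [[0,0,-0.7],0,-1],
  [[0,0,-0.5],0,-1],
  [[0,0,-0.4],0,-1],
  [[0,0,-0.27],0,-1],
  [[0,0,0],0,-1],
])

```text
t: 7.83
eef_pos: [515.9, -180.6, 231.0]
tcp_rot: [3.14, -0.002, -3.089]
ft_force: [0.7, 0.3, 0.5]
opening: 0.003
grip_force: 0.0
```

```bash
python3 - <<'E'
from h import *
im=cv2.cvtColor(read_camera("side")["image"],cv2.COLOR_RGB2BGR)
cv2.imwrite("pics/s4.png",cv2.resize(im[110:290,160:400],(800,600),interpolation=2))
E
```

```text
(no output)
```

View pics/s4.png

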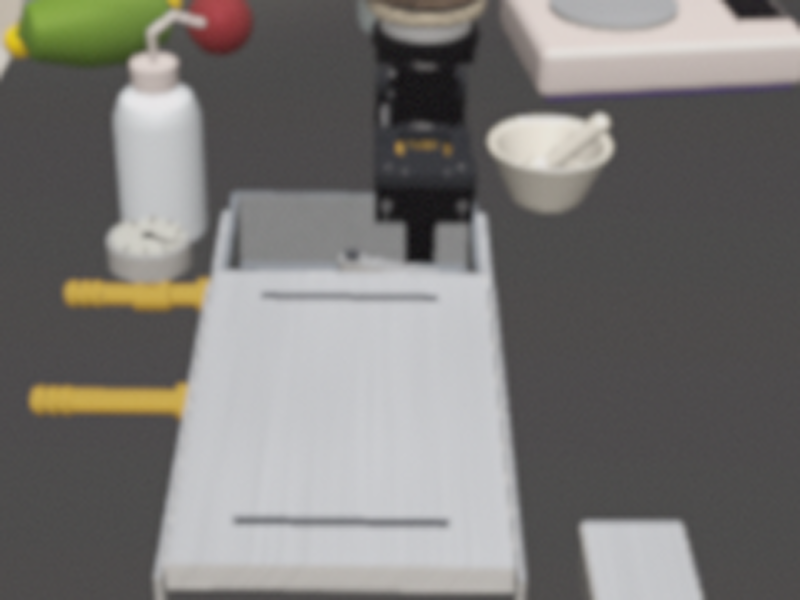

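The finger (420,250) is inside the box, behind the lever (345–430,262). I'll sweep it along the arc.

Emit:
move_arm([
  [[0.1,0.27,0],0,-1],
  [[0.1,0.27,0],0,-1],
  [[0.02,0.25,0],0,-1],
  [[0.02,0.25,0],0,-1],
  [[0.1,0.25,0],0,-1],
  [[0.1,0.25,0],0,-1],
  [[0.15,0.17,0],0,-1],
  [[0.15,0.17,0],0,-1],
  [[0.17,0.12,0],0,-1],
  [[0.17,0.12,0],0,-1],
  [[0,0,0],0,-1],
  [[0,0,0],0,-1],
])

```text
t: 8.88
eef_pos: [546.4, -116.9, 232.2]
tcp_rot: [3.139, -0.009, -3.088]
ft_force: [-21.9, -7.6, 11.0]
opening: 0.003
grip_force: 11.0
```

Emit:
move_arm([
  [[0.1,0,0],0,-1],
  [[0.1,0,0],0,-1],
  [[0,0,0],0,-1],
])

```text
t: 9.13
eef_pos: [549.2, -117.1, 232.0]
tcp_rot: [3.137, -0.021, -3.088]
ft_force: [-49.2, -14.9, 28.6]
opening: 0.006
grip_force: 24.7
```

At the stop. I'll back off, raise, and verify.

Emit:
move_arm([
  [[-0.4,0,0],0,-1],
  [[-0.5,-0.2,0],0,-1],
  [[0,0,0.6],0,-1],
  [[0,0,0.9],0,-1],
  [[0,0,0.9],0,-1],
  [[0,0,0.9],0,-1],
  [[0,0,0.9],0,-1],
  [[-0.8,0.9,0.5],0,-1],
  [[-0.8,0.9,0],0,-1],
  [[-0.8,0.9,0],0,-1],
  [[-0.5,0.9,0],0,-1],
  [[0,0.9,0],0,-1],
  [[0,0.9,0],0,-1],
  [[0,0.9,0],0,-1],
  [[0,0.9,0],0,-1],
  [[0,0.9,0],0,-1],
  [[0,0.9,0],0,-1],
  [[0,0,0],0,-1],
  [[0,0,0],0,-1],
])

```text
t: 10.72
eef_pos: [440.3, 148.3, 373.7]
tcp_rot: [3.141, 0.0, -3.086]
ft_force: [-0.3, 0.1, -0.9]
opening: 0.005
grip_force: 0.0
```

```bash
python3 - <<'E'
from h import *
im=cv2.cvtColor(read_camera("top")["image"],cv2.COLOR_RGB2BGR)
cv2.imwrite("pics/t5.png",cv2.resize(im[90:290,200:460],(800,600),interpolation=2))
E
```

```text
(no output)
```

View pics/t5.png

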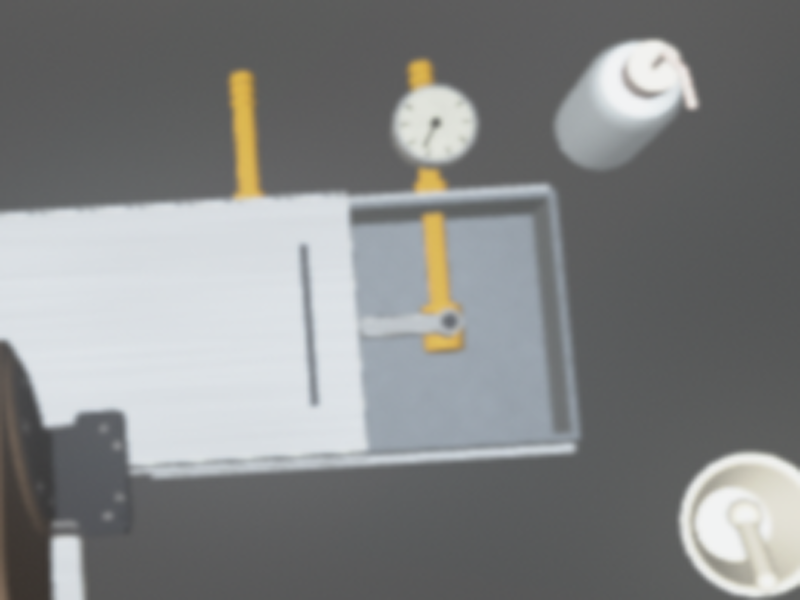

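The lever, from (449,321) to (362,327), is square across the pipe. The cover is fully aside and the arm is clear.

```bash
python3 -c "
from cell import env
print(env.job_done())"
```

```text
the job is handed in; nothing more can be done
None
```

I pushed the cover to its +y stop, pushed the gauge valve's lever to its shut stop square across its pipe, and handed the job in with the arm clear; the hand-in gave no verdict, and the other valve's lever, hidden under the cover, was not checked by camera.

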